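Sweep the offcuts into the scrap bay

ROBOT

A 6-joint arm with a two-finger parallel gripper is mounted at the origin on the work surface. World frame = base frame: x ahead of the robot, y to its left, z up, the work surface at z = 0. Lengths are in mm, angles in rad, forces in N, time in s.
With the tool pointing down it reaches from about 350 to 725 mm from the base axis. Payload 4.3 kg.
Tool frame: the origin (TCP) lies on the mounting face of the last link; the fingertips stand 173 mm ahead of it and the grasp point (between the pads) lies 155 mm ahead of it; z points along the fingers, y is the line along which they close (so a half turn about z gives the same grasp; the last joint's range is limited). The gripper opens to 85 mm and grips with 20 to 120 N. Pads are 22 mm wide; open, the fingers measure 114 mm over their backs; the gripper's body (76 mm by 85 mm) begins 54 mm behind the grasp point. The pads swing forward as they close: fully open they stand 13 mm farther back than shut.
Start: joints at [1.115, 0.377, 0.081, 1.274, 0, 1.46], TCP at [194.897, 540.983, 404.729] pointing down, gripper open.
Joint ranges: [-2.72, 2.72], [-0.84, 1.66], [-1.02, 1.22], [-1.77, 2.12], [-1.37, 1.28], [-3.14, 3.14]. Speed limits (rad/s): [2.57, 2.57, 3.14, 3.14, 3.14, 3.14].

INTERFACE

Orientations are given as a unit quaternion [w, x, y, z].
In Python, from workcell import state, capture, close_job, find_in, outline_of, place_of gives the robot as it stands.
- The arm moves only by the shell command python3 -m handwheel 'ROWS' [FORCE]. ROWS is JSON, one flat list of numbers, 7 for each row, row after row: the turn, a rotation vector about the tool's x, y, z in rad, then the shift along the tool's x, y, z in m, then the finger opening in m, from 0 to 0.0854. In form: [wx, wy, wz, tx, ty, tz, jaw, wx, wy, wz, tx, ty, tz, jaw, ...]. A call has 1 to 12 rows; each row shifts and turns the commanded pose from where the row before left it, along the tool's axes as they then stand; what a row does not reach is not made up. A row lasts 1/12 s, in which the tool goes at most 41.7 mm and 7.16 degrees, less where a joint would pass 70% of its speed; a pose out of reach is approached as far as the arm can. A call with a gripper value outside its range is refused whole. The fingers move at their own pace and stop on an object; FORCE is the grip in N (left out, the last holds). Time passes only in rows, so rows that do not move let the fingers close. It gives the time, the measured TCP pose, the force, the opening and the grip force at its end, in the units of the state.
- state(): the state, without advancing time (a new reading comes with each control period).
- capture(name): name is "scene" or "top" or "wrist"; returns a dict with "color" (420x560x3 uint8, red, green, blue), "fx", "fy", "cx", "cy" (pixels), "k1" (the pictures are not rectified: a ray, as slopes to the right and down, at radius r is drawn at 1 + k1 r^2 times it, then the intrinsics apply), "camera_from_world" (4x4, takes a point from world to camera coordinates); the wrist camera has in their place "mount" (4x4, takes a point from camera to tool coordinates, whose origin is the TCP and whose axes are the flange's). Camera axes: x right, y up, looking along -z (the intrinsics and any distortion apply to the point x, -y, -z); pixel columns grow to the right and rows downward; lengths in mm; the calibration is good to about 2 mm. A picture is of the moment at which its call begins: read the wrist's pose just before it. There is no depth.
- close_job(): hands the job in; it is judged then, once.
Trained networks look in a picture, given as the dict that the camera call returned (one of the last four; its "shot" number tells which), for a name from the list of things; names that differ only in an ending like _2 or _b are one class to them, and where a whole thing is asked for, a point or a joint stands for the part that bears it (a point fixed in the world has none). Each returns a list of dicts, best first, with "conf" (0 to 1); they miss things now and then, are a little off and sometimes report something else, mostly with a low value. They report only what shows in the picture. A call takes as long as a camera call.
- find_in(picture, name): "centre" ([x, y, z] in mm, in the coordinates of the camera as it stood for that picture, good to about 4 mm: the middle of the surface that is visible of it).
- outline_of(picture, name): "mask" (420x560 bool, what is visible of it).
- place_of(picture, name): "centre" ([x, y, z] in mm, in the coordinates of the camera as it stood for that picture, good to about 4 mm: a listed point, or the origin of a listed thing).
The state is a dict: "t": time; "q": joint angles; "qvel": joint speeds; "tau": joint torques, N m; "tool_pos": TCP position; "tcp_rot": TCP orientation; "contact_force": force on the tool from outside, world axes, zero at the start; "moment": the same for the moment, N m; "opening": opening from 0.0 (shut) to 1.0 (fully open); "grasp_force": force on a finger pad.
Only numpy, scipy, OpenCV 4.12 (cv2) and the standard library are available. Lean on these libraries where they do the work, as an engineer would, in place of code of your own. Each camera call takes 0.05 s, during which the arm holds its last target. There are 200 camera calls.

TASK

Clear the bench by the sander: with the fingertips, sweep the three wooden offcuts (the block, the square piece and the green-topped round slug) across the bench top into the red scrap bay until each lies wholly inside it. Only push them along the bench, do not lift or carry them, and leave the glue bottle, the tape measure and the spanner where they are.

Things in the scene. Friction and masses are not known exactly. Their poses are not given: they have to be found in the camera images.
- bay: fixed scrap bay: three-sided red fence, 40 mm high, 12 mm thick, round a flat blue floor level with the bench (no step). Inside 200 mm wide (x), 150 mm deep (y). Origin: centre of the floor, z = 0. Its y points from the open mouth (y = -75 mm, x from -100 to 100) to the back wall (inner face y = 75 mm); z up. The mouth faces the robot's right (world -y), turned up to 17 degrees either way
- block: loose mid-brown wooden offcut, a block 56 mm (x) by 36 mm (y) by 24 mm high, about 35 g, lying flat; origin at its centre, 12 mm above the bench, z up
- square: loose dark brown square wooden offcut, 44 by 44 mm, 18 mm high, about 28 g, lying flat; origin at its centre, 9 mm above the bench, z up
- slug: loose round hole-saw slug of pale wood, its upper face painted green with a small dark centre mark, 46 mm diameter, 20 mm high, about 25 g, lying flat; origin at its centre, 10 mm above the bench, z up
- glue: white glue bottle with a blue label and orange cap, 56 mm diameter, 150 mm tall, standing loose to the robot's right of the offcuts; origin at the centre of its underside. Not to be disturbed
- tape: yellow tape measure, 64 by 66 mm, 34 mm high, lying loose beyond the offcuts; origin at the centre of its underside. Not to be disturbed
- spanner: steel spanner 170 mm long along its x, lying loose to the right of the offcuts, nearer the robot than the bottle, less than 20 mm high; origin at the middle of its length at bench height. Not to be disturbed

How it is judged:
By the outcome, as a careful person would: the job done as asked, in the order asked, and still so for the second after the job is handed in, with the robot touching nothing.
It also fails if it takes over 72 s, if anything falls off the work surface, if the arm or the gripper's body presses on something with over 40 N, if the wrist force passes 120 N, or if a joint passes its speed limit or range.

## Working session

There is one attempt and no reset: what is moved stays moved. The work goes in short steps, Python scripts to look and compute and a shell command to move; the robot and the scene stay as the last step left them, time stands still between calls to the robot, and variables do not carry over. Pictures are saved under pics/ and viewed, at most 13 in all, crops included, and the job is handed in when it is done.

```bash
mkdir -p pics; cat > h.py <<'E'
import numpy as np, cv2
from workcell import state, capture, close_job, find_in, outline_of, place_of
from scipy.spatial.transform import Rotation as R
def T_cw(p):
    "world from camera"
    if "camera_from_world" in p: return np.linalg.inv(np.array(p["camera_from_world"]))
    s=p["s"]; T=np.eye(4); w,x,y,z=s["tcp_rot"]; T[:3,:3]=R.from_quat([x,y,z,w]).as_matrix(); T[:3,3]=s["tool_pos"]
    return T@np.array(p["mount"])
def cap(n):
    s=state(); p=capture(n); p["s"]=s; return p
def toW(p,c): return (T_cw(p)@np.append(c,1))[:3]
def ray(p,u,v,z):
    K=np.array([[p["fx"],0,p["cx"]],[0,p["fy"],p["cy"]],[0,0,1]])
    a=cv2.undistortPoints(np.array([[[u,v]]],float),K,np.array([p["k1"],0,0,0]))[0,0]
    # note k1 applied as 1+k1 r^2
    T=T_cw(p); d=T[:3,:3]@np.array([a[0],-a[1],-1]); o=T[:3,3]
    return o+d*(z-o[2])/d[2]
def save(p,n): cv2.imwrite(f"pics/{n}.png",cv2.cvtColor(p["color"],cv2.COLOR_RGB2BGR))
H=dict(block=24,square=18,slug=20)
def maskrect(p,name,h):
    o=outline_of(p,name)
    if not o: return None
    m=o[0]["mask"].astype(np.uint8); c,_=cv2.findContours(m,0,2); c=max(c,key=cv2.contourArea)[:,0]
    w=np.array([ray(p,u,v,h)[:2] for u,v in c],np.float32)
    return o[0]["conf"],cv2.minAreaRect(w)
E
cat > look.py <<'E'
import sys; from h import *
tag=sys.argv[1]; np.set_printoptions(precision=1,suppress=True)
for cam in sys.argv[2].split(','):
    p=cap(cam); save(p,tag+"_"+cam)
    for n in (sys.argv[3] if len(sys.argv)>3 else "bay,block,square,slug,glue,tape,spanner").split(','):
        f=place_of(p,n); print(cam,n,[(round(d["conf"],2),toW(p,d["centre"])) for d in f[:2]], maskrect(p,n,H.get(n,0)) if n in H or n=="bay" else "")
s=state(); print(s["t"],s["tool_pos"],s["tcp_rot"],s["q"])
E
python3 look.py a scene,top
```

```text
scene bay [(0.89, array([517.9, 243.2,   2. ]))] None
scene block [(0.97, array([ 595.5, -142.4,   13.1]))] (0.56, ((609.433837890625, -138.41860961914062), (37.1068115234375, 75.1280288696289), 88.48921203613281))
scene square [(0.58, array([545.3,  17.1,   7.7])), (0.21, array([ 600.5, -143.6,   12.3]))] (0.59, ((556.6443481445312, 17.236051559448242), (50.24956512451172, 59.11519241333008), 49.44742202758789))
scene slug [(0.67, array([450.8, -89.3,   6. ]))] (0.74, ((463.07342529296875, -91.5804214477539), (45.54798889160156, 68.1343994140625), 83.30388641357422))
scene glue [(0.59, array([ 658.3, -347.2,    5.3]))] 
scene tape [(0.86, array([727.4, -73.5,   2.2]))] 
scene spanner [(0.75, array([ 461.1, -271.9,    1.8]))] 
top bay [(0.79, array([518.3, 243.6,   0.2]))] (0.78, ((514.9830322265625, 257.28997802734375), (235.71144104003906, 179.90127563476562), 11.467350006103516))
top block [(0.88, array([ 601.2, -137.2,   16.1])), (0.55, array([517.4, 244.9,   1.7]))] (0.72, ((598.6304931640625, -138.84307861328125), (56.45698165893555, 38.834903717041016), 0.5081707835197449))
top square [(0.81, array([550.6,  23. ,   7. ]))] (0.87, ((547.7271728515625, 18.07168197631836), (41.20594024658203, 44.176475524902344), 46.60291290283203))
top slug [(0.8, array([453.2, -93.7,   9. ]))] (0.85, ((455.35491943359375, -90.16386413574219), (43.59051513671875, 40.6672248840332), 46.366764068603516))
top glue [(0.8, array([ 655.9, -343. ,    2.3]))] 
top tape [(0.75, array([726.2, -76. ,  -0.4]))] 
top spanner [(0.97, array([ 451.1, -269.7,    3.9]))] 
1.2 [194.9 541.  404.7] [0.  0.2 1.  0. ] [ 1.1  0.4  0.1  1.3 -0.   1.5]
```

View pics/a_top.png

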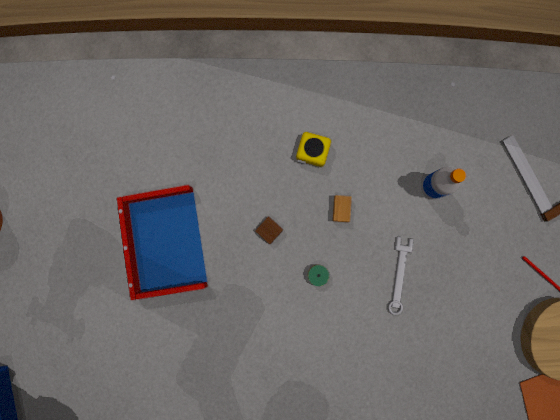

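```bash
python3 - <<'E'
from h import *
s=state(); w,x,y,z=s["tcp_rot"]; print(R.from_quat([x,y,z,w]).as_matrix().round(3)); print(s)
E
```

```text
[[-0.941  0.339  0.   ]
 [ 0.339  0.941  0.   ]
 [-0.     0.    -1.   ]]
{'t': 1.2, 'q': array([ 1.11469099e+00,  3.77293933e-01,  8.09945798e-02,  1.27439847e+00,
       -6.34345538e-06,  1.46049550e+00]), 'qvel': array([-0.00106009,  0.00044065, -0.00068325,  0.00072265,  0.00032511,
        0.00092072]), 'tau': array([ 5.14490876e-04, -4.63522160e+01,  2.70157635e+01,  4.30500468e-04,
       -1.61568223e-04,  4.17830762e-06]), 'tool_pos': array([194.90170564, 540.97920157, 404.73072861]), 'tcp_rot': array([1.68086243e-05, 1.72042052e-01, 9.85089605e-01, 4.64059388e-05]), 'contact_force': array([ 0.87205545, -0.91236449, -0.32636958]), 'moment': array([ 0.00773882,  0.0007142 , -0.02719649]), 'grasp_force': 0.0, 'opening': 0.9997858629513864}
```

The top view shows the bay (165,242), with its mouth to the right in the image (world −y). The square is at (268,230), the block at (342,208), the slug at (318,275), the tape at (314,148), the glue at (440,184) and the spanner at (400,275). The two views agree on positions and heights.

```bash
cat > plan.py <<'E'
from h import *; np.set_printoptions(precision=1,suppress=True)
def floor(p):
    hsv=cv2.cvtColor(p["color"],cv2.COLOR_RGB2HSV)
    m=cv2.inRange(hsv,(100,110,50),(125,255,255)); m=cv2.morphologyEx(m,cv2.MORPH_CLOSE,np.ones((5,5)))
    n,l,st,c=cv2.connectedComponentsWithStats(m); k=[i for i in range(1,n) if 60<c[i][0]<300 and 130<c[i][1]<350]; k=max(k,key=lambda i:st[i][4])
    C,_=cv2.findContours((l==k).astype(np.uint8),0,2); C=max(C,key=cv2.contourArea)[:,0]
    return np.array([ray(p,u,v,0)[:2] for u,v in C],np.float32)
if __name__=="__main__":
    p=cap("top"); w=floor(p); r=cv2.minAreaRect(w); print(r); print(cv2.boxPoints(r))
    d=cv2.approxPolyDP(w,12,True)[:,0]; print(d)
    for uv in [(120,198),(190,187),(206,285),(131,298)]: print(uv, ray(p,*uv,40))
E
python3 plan.py
```

```text
((516.7716064453125, 243.94473266601562), (199.78872680664062, 150.02529907226562), 11.23597526550293)
[[404.2 298.1]
 [433.4 150.9]
 [629.4 189.8]
 [600.1 337. ]]
[[626.5 190.1]
 [600.7 333.6]
 [410.  298. ]
 [433.1 152.8]]
(120, 198) [607.  340.9  40. ]
(190, 187) [634.1 187.7  40. ]
(206, 285) [428.1 144.7  40. ]
(131, 298) [394.5 304.8  40. ]
```

```bash
cat > where.py <<'E'
from h import *; np.set_printoptions(precision=1,suppress=True)
A=np.radians(11); B=np.array([[np.cos(A),np.sin(A)],[-np.sin(A),np.cos(A)]]); O=np.array([517,244])
if __name__=="__main__":
    s=state(); w,x,y,z=s["tcp_rot"]; M=R.from_quat([x,y,z,w]).as_matrix()
    print("t",round(s["t"],2),"bay xy",B@(s["tool_pos"][:2]-O),"z",s["tool_pos"][2].round(1),"yaw",np.degrees(np.arctan2(M[1,0],M[0,0])).round(2),"tilt",M[:,2].round(3),"F",s["contact_force"],"op",s["opening"])
E
python3 -m handwheel '[0,0,0.1148,0,0,0,0.035, 0,0,0.1148,0,0,0,0.035, 0,0,0.1148,0,0,0,0.035, 0,0,0.1148,0,0,0,0.035, 0,0,0.1148,0,0,0,0.035, 0,0,0.1148,0,0,0,0.035, 0,0,0.1148,0,0,0,0.035, 0,0,0.1148,0,0,0,0.035, 0,0,0.1148,0,0,0,0.035, 0,0,0,0,0,0,0.035]' 40 >/dev/null; python3 where.py
python3 -m handwheel '[0,0,0,-0.027,0.0103,0.004,0.035, 0,0,0,-0.027,0.0103,0.004,0.035, 0,0,0,-0.027,0.0103,0.004,0.035, 0,0,0,-0.027,0.0103,0.004,0.035, 0,0,0,-0.027,0.0103,0.004,0.035, 0,0,0,-0.027,0.0103,0.004,0.035, 0,0,0,-0.027,0.0103,0.004,0.035, 0,0,0,-0.027,0.0103,0.004,0.035, 0,0,0,-0.027,0.0103,0.004,0.035, 0,0,0,-0.027,0.0103,0.004,0.035, 0,0,0,-0.027,0.0103,0.004,0.035, 0,0,0,-0.027,0.0103,0.004,0.035]' >/dev/null; python3 where.py
```

```text
t 2.08 bay xy [-259.5  353. ] z 404.7 yaw 100.89 tilt [ 0.  0. -1.] F [-0.7 -0.  -0.4] op 0.40489651971730445
t 3.08 bay xy [-135.7   27.6] z 356.7 yaw 101.18 tilt [ 0.  0. -1.] F [ 0.3 -0.   0.1] op 0.40869079513602113
```

```bash
python3 -m handwheel '[0,0,0,-0.0267,0.0103,0.007,0.035, 0,0,0,-0.0267,0.0103,0.007,0.035, 0,0,0,-0.0267,0.0103,0.007,0.035, 0,0,0,-0.0267,0.0103,0.007,0.035, 0,0,0,-0.0267,0.0103,0.007,0.035, 0,0,0,-0.0267,0.0103,0.007,0.035, 0,0,0,-0.0267,0.0103,0.007,0.035, 0,0,0,-0.0267,0.0103,0.007,0.035, 0,0,0,-0.0267,0.0103,0.007,0.035, 0,0,0,-0.0267,0.0103,0.007,0.035, 0,0,0,-0.0267,0.0103,0.007,0.035, 0,0,0,-0.0267,0.0103,0.007,0.035]' >/dev/null; python3 where.py
cat > obj.py <<'E'
import sys; from where import *
for cam in sys.argv[1].split(','):
    p=cap(cam)
    if len(sys.argv)>3: save(p,sys.argv[3]+cam)
    for n in sys.argv[2].split(','):
        f=place_of(p,n); 
        for d in f[:2]:
            W=toW(p,d["centre"]); print(cam,n,round(d["conf"],2),W,"bay",B@(W[:2]-O))
        if n in H:
            m=maskrect(p,n,H[n])
            if m: print("   mask",round(m[0],2),"bay",B@(np.array(m[1][0])-O),np.array(m[1][1]),"ang-bay",round(m[1][2]-11,1))
E
python3 obj.py wrist,top square,block,slug w0
```

```text
t 4.08 bay xy [ -12.1 -292.9] z 272.4 yaw 101.17 tilt [ 0.  0. -1.] F [-0.4  0.4  1.1] op 0.410702448299693
wrist square 0.67 [551.4  20.5   7.6] bay [  -8.9 -226. ]
   mask 0.97 bay [ -11. -227.] [44.8 45. ] ang-bay 37.4
wrist block 0.87 [ 602.9 -139.7   11.1] bay [  11.1 -393.1]
   mask 0.56 bay [   7.8 -382.8] [50.9 57.3] ang-bay 75.7
wrist slug 0.67 [455.8 -89.3   9.1] bay [-123.7 -315.5]
   mask 0.86 bay [-120.1 -311.7] [55.9 44.7] ang-bay 44.6
   mask 0.66 bay [  27.5 -624.6] [ 58.2 105.8] ang-bay 16.0
```

View pics/w0wrist.png

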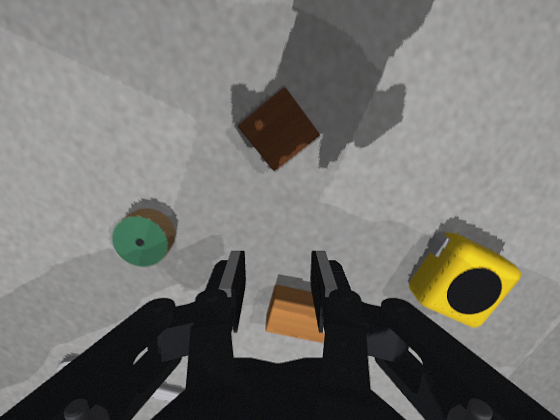

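The wrist view shows the square at (278,130) straight ahead with a corner pointing back. The slug is at (140,240), the block is under the gripper at (295,310), and the tape at (465,280) is well clear.

```bash
python3 -m handwheel '[0,0,0,0,0,0.025,0.035, 0,0,0,0,0,0.025,0.035, 0,0,0,0,0,0.025,0.035, 0,0,0,0,0,0.0125,0.035, 0,0,0,0,0,0.0085,0.035, 0,0,0,0.01,0,0,0.035, 0,0,0,0.01,0,0,0.035, 0,0,0,0.01,0,0,0.035, 0,0,0,0.01,0,0,0.035, 0,0,0,0.01,0,0,0.035, 0,0,0,0.01,0,0,0.035, 0,0,0,0.01,0,0,0.035]' >/dev/null; python3 where.py
python3 obj.py top,wrist square w1
```

```text
t 5.78 bay xy [ -12.1 -220.3] z 177.4 yaw 101.02 tilt [ 0. -0. -1.] F [ 1.  -0.2  0.1] op 0.41262846099710676
wrist square 0.56 [543.3  56.5   8.9] bay [ -10.  -189.1]
   mask 0.59 bay [ -11.5 -190.7] [44.7 45.6] ang-bay 39.9
```

View pics/w1wrist.png

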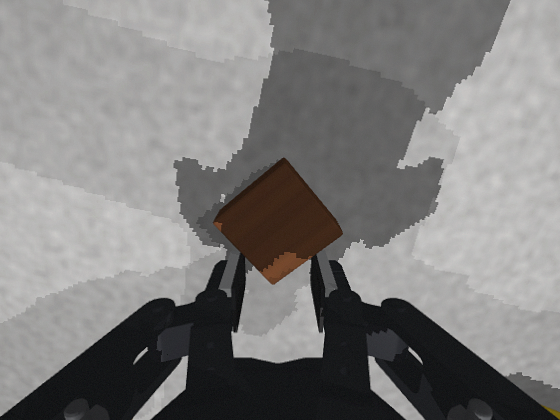

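The wrist view shows the square's corner held between the fingertips, centred at (278,222). I'll keep pushing.

```bash
python3 -m handwheel '[0,0,0,0.015,0,0,0.035, 0,0,0,0.018,0,0,0.035, 0,0,0,0.018,0,0,0.035, 0,0,0,0.018,0,0,0.035, 0,0,0,0.018,0,0,0.035, 0,0,0,0.018,0,0,0.035, 0,0,0,0.018,0,0,0.035, 0,0,0,0.018,0,0,0.035, 0,0,0,0.018,0,0,0.035, 0,0,0,0.018,0,0,0.035, 0,0,0,0.015,0,0,0.035, 0,0,0,0.012,0,0,0.035]' >/dev/null; python3 where.py
python3 -m handwheel '[0,0,0,0.01,0,0,0.035, 0,0,0,0.007,0,0,0.035, 0,0,0,0.004,0,0,0.035, 0,0,0,0,0,0,0.035]' >/dev/null; python3 where.py
python3 obj.py wrist,top square w2
```

```text
t 7.08 bay xy [-12.2 -16.9] z 176.7 yaw 100.97 tilt [ 0. -0. -1.] F [-0.8 -0.8  0.5] op 0.4113326017594532
t 7.42 bay xy [-12.3   4. ] z 176.7 yaw 101.02 tilt [ 0.  0. -1.] F [-0.1  0.1  0.1] op 0.407575336961047
wrist square 0.81 [501.4 273.1   7.2] bay [-9.8 31.5]
   mask 0.7 bay [-11.7  32. ] [44.8 45.6] ang-bay 39.3
   mask 0.48 bay [-125.6 -317.3] [42.5 44.9] ang-bay -9.7
```

```bash
python3 -m handwheel '[0,0,0,-0.02,0,0,0.035, 0,0,0,-0.02,0,0,0.035, 0,0,0,0,0,-0.0225,0.035, 0,0,0,0,0,-0.0225,0.035, 0,0,0,0,0,-0.0225,0.035, 0,0,0,0,0,-0.0225,0.035, 0,0,0,-0.03,0,0,0.035, 0,0,0,-0.03,0,0,0.035, 0,0,0,-0.03,0,0,0.035, 0,0,0,-0.03,0,0,0.035, 0,0,0,-0.03,0,0,0.035, 0,0,0,-0.03,0,0,0.035]' >/dev/null; python3 where.py
python3 -m handwheel '[0,0,0,-0.029,0.0025,0,0.035, 0,0,0,-0.029,0.0025,0,0.035, 0,0,0,-0.029,0.0025,0,0.035, 0,0,0,-0.029,0.0025,0,0.035, 0,0,0,-0.029,0.0025,0,0.035, 0,0,0,-0.029,0.0025,0,0.035, 0,0,0,-0.029,0.0025,0,0.035, 0,0,0,-0.029,0.0025,0,0.035, 0,0,0,0,0,0,0.035]' >/dev/null; python3 where.py
python3 obj.py wrist,top square,block,slug w3
```

```text
t 8.72 bay xy [ -12.8 -218.1] z 266.8 yaw 100.97 tilt [ 0.  0. -1.] F [0.7 1.  0.1] op 0.4055974720656255
t 9.47 bay xy [   7.4 -453.9] z 266.7 yaw 100.67 tilt [ 0. -0. -1.] F [ 0.2 -0.2  0.3] op 0.40676707506614035
wrist square 0.39 [ 657.1 -345.6    0.5] bay [  25.  -605.5]
wrist block 0.73 [ 602.6 -141.    12.4] bay [  10.6 -394.3]
   mask 0.63 bay [   8.5 -390.4] [36.1 55.9] ang-bay 76.3
wrist slug 0.68 [456.  -91.1   9.8] bay [-123.8 -317.3]
   mask 0.59 bay [-119.1 -324.5] [53.6 31.9] ang-bay -1.2
top square 0.9 [500.9 269.9   9.2] bay [-10.8  28.5]
top square 0.53 [ 597.  -138.3   16.2] bay [   5.6 -390.6]
   mask 0.77 bay [-14.7  27. ] [49. 48.] ang-bay 37.0
top block 0.86 [ 598.8 -139.9   17.4] bay [   7.  -392.5]
   mask 0.66 bay [   7.7 -390.7] [37.4 56.2] ang-bay 74.1
top slug 0.85 [454.8 -88.9  10.4] bay [-124.6 -314.9]
top slug 0.2 [516.1 241.8   0.1] bay [-1.3 -2. ]
   mask 0.82 bay [-125.3 -316.1] [45.1 42.2] ang-bay 35.4
```

View pics/w3top.png

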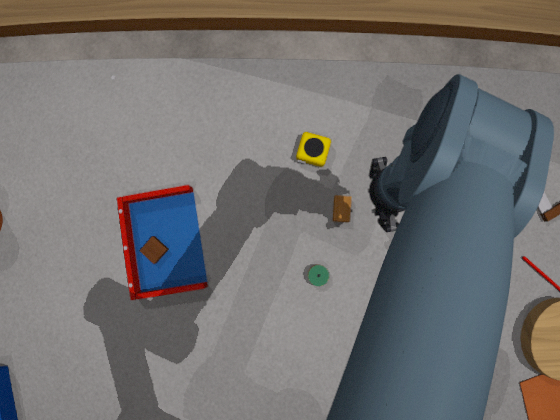

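The top view shows the square resting inside the bay at (154,249), the block untouched at (342,208) and the slug at (318,275). The gripper at (385,193) is behind the block.

```bash
python3 -m handwheel '[0,0,0,0,0,0.025,0.035, 0,0,0,0,0,0.025,0.035, 0,0,0,0,0,0.02,0.035, 0,0,0,0,0,0.012,0.035, 0,0,0,0,0,0.008,0.035, 0,0,0,0.008,0,0,0.035, 0,0,0,0.01,0,0,0.035, 0,0,0,0.01,0,0,0.035, 0,0,0,0.01,0,0,0.035, 0,0,0,0.01,0,0,0.035, 0,0,0,0.01,0,0,0.035, 0,0,0,0.01,0.0005,0,0.035]' >/dev/null; python3 where.py
python3 obj.py wrist block w4
```

```text
t 11.17 bay xy [   8.2 -379.3] z 177.4 yaw 101.01 tilt [ 0. -0. -1.] F [ 1.3 -0.7  0.9] op 0.4127859177339548
wrist block 0.57 [ 589.9 -102.5   12.9] bay [   5.5 -354.1]
   mask 0.87 bay [   5.3 -346.7] [55.2 40.9] ang-bay -0.1
```

View pics/w4wrist.png

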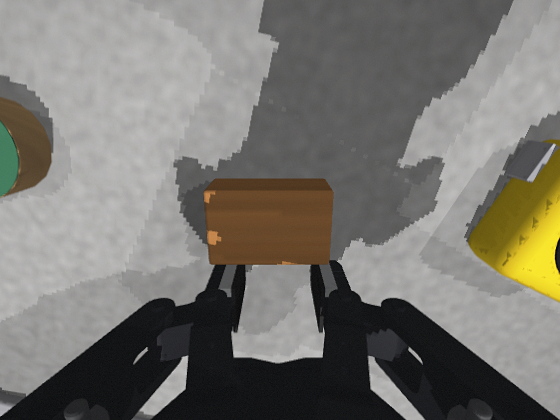

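The block lies square against both fingertips at (270,222), and the slug and tape are clear at the sides.

```bash
python3 -m handwheel '[0,0,0,0.015,0.001,0,0.035, 0,0,0,0.018,0.0013,0,0.035, 0,0,0,0.018,0.0013,0,0.035, 0,0,0,0.018,0.0013,0,0.035, 0,0,0,0.018,0.0013,0,0.035, 0,0,0,0.018,0.0013,0,0.035, 0,0,0,0.018,0.0013,0,0.035, 0,0,0,0.018,0.0013,0,0.035, 0,0,0,0.018,0.0013,0,0.035, 0,0,0,0.018,0.0013,0,0.035, 0,0,0,0.018,0.0013,0,0.035, 0,0,0,0.018,0.0013,0,0.035]' >/dev/null; python3 where.py
python3 -m handwheel '[0,0,0,0.015,0.001,0,0.035, 0,0,0,0.015,0.001,0,0.035, 0,0,0,0.015,0.001,0,0.035, 0,0,0,0.015,0.001,0,0.035, 0,0,0,0.012,0,0,0.035, 0,0,0,0.01,0,0,0.035, 0,0,0,0.007,0,0,0.035, 0,0,0,0.004,0,0,0.035, 0,0,0,0,0,0,0.035]' >/dev/null; python3 where.py
python3 obj.py wrist block,square w5
```

```text
t 12.32 bay xy [  23.3 -166.3] z 176.6 yaw 100.96 tilt [-0.  0. -1.] F [ 0.1 -0.6  0.2] op 0.4091471569296678
t 13.07 bay xy [ 27.3 -73.8] z 176.7 yaw 101.03 tilt [-0.  0. -1.] F [0.7 1.  0.3] op 0.40908737598623157
wrist block 0.75 [549.7 202.8  11.7] bay [ 24.3 -46.6]
   mask 0.6 bay [ 24.4 -39.9] [55.6 40.5] ang-bay 0.1
wrist square 0.79 [501.8 274.    7.1] bay [-9.2 32.4]
   mask 0.68 bay [-10.5  28.9] [44.  45.2] ang-bay 38.3
```

View pics/w5wrist.png

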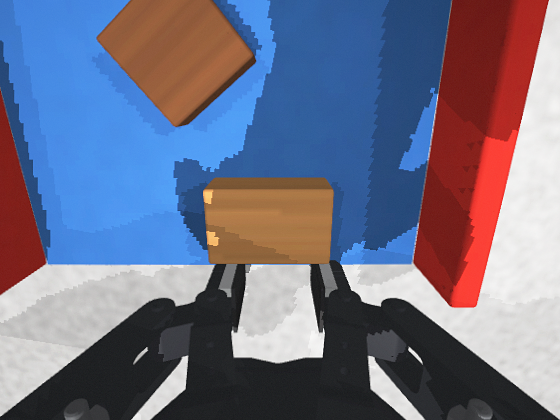

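The block sits inside the mouth line (row 265) with its rear edge near it, and the square is ahead at (178,50). I'll push about 17 mm further, then fetch the slug.

```bash
python3 -m handwheel '[0,0,0,0.006,0,0,0.035, 0,0,0,0.006,0,0,0.035, 0,0,0,0.005,0,0,0.035, 0,0,0,0,0,0,0.035, 0,0,0,-0.02,0,0,0.035, 0,0,0,-0.02,0,0,0.035, 0,0,0,0,0,-0.0225,0.035, 0,0,0,0,0,-0.0225,0.035, 0,0,0,0,0,-0.0225,0.035, 0,0,0,0,0,-0.0225,0.035, 0,0,0,0,0,0,0.035]' >/dev/null; python3 where.py
python3 -m handwheel '[0,0,0,-0.024,-0.0143,0,0.035, 0,0,0,-0.024,-0.0143,0,0.035, 0,0,0,-0.024,-0.0143,0,0.035, 0,0,0,-0.024,-0.0143,0,0.035, 0,0,0,-0.024,-0.0143,0,0.035, 0,0,0,-0.024,-0.0143,0,0.035, 0,0,0,-0.024,-0.0143,0,0.035, 0,0,0,-0.024,-0.0143,0,0.035, 0,0,0,-0.024,-0.0143,0,0.035, 0,0,0,-0.024,-0.0143,0,0.035, 0,0,0,-0.024,-0.0143,0,0.035, 0,0,0,-0.024,-0.0143,0,0.035]' >/dev/null
python3 -m handwheel '[0,0,0.089,0,0,0,0.035, 0,0,0.089,0,0,0,0.035, 0,0,0.089,0,0,0,0.035, 0,0,0,0,0,0,0.035]' >/dev/null; python3 where.py
python3 obj.py wrist,top slug,block,square w6
```

```text
t 14.23 bay xy [ 29.4 -97.4] z 271.6 yaw 101.0 tilt [ 0.  0. -1.] F [ 1.2 -0.5  1.1] op 0.40750359126305385
t 15.57 bay xy [-144.5 -385.4] z 266.2 yaw 85.59 tilt [-0.  0. -1.] F [-0.5  0.6  0.4] op 0.4089165338556918
wrist slug 0.59 [452.9 -90.1   9.2] bay [-126.6 -315.7]
   mask 0.93 bay [-123.9 -315.4] [45.4 45.2] ang-bay 74.6
top slug 0.73 [452.4 -93.7  11.2] bay [-127.8 -319.1]
   mask 0.89 bay [-124.4 -317.3] [44.5 44.8] ang-bay -9.7
top block 0.62 [544.5 222.4  18.9] bay [ 22.9 -26.4]
   mask 0.68 bay [ 22.  -31.3] [58.8 43.5] ang-bay 0.1
top square 0.86 [501.2 272.5   7.7] bay [-10.1  30.9]
   mask 0.76 bay [-14.8  25.9] [47.5 46.4] ang-bay 37.4
```

View pics/w6wrist.png

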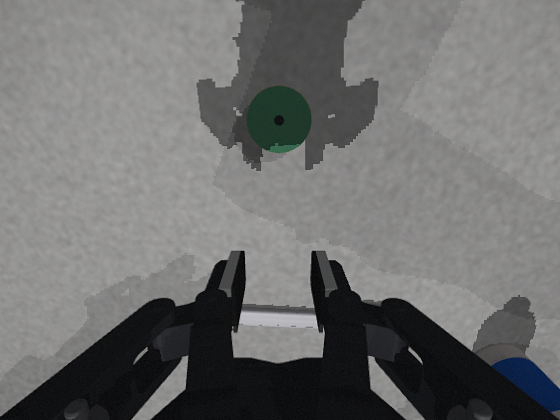

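The slug is centred between the fingers at (279,120). The spanner is well behind at row 315 and the bottle at lower right, so I'll lower and push.

```bash
python3 -m handwheel '[0,0,0,0,0,0.025,0.035, 0,0,0,0,0,0.025,0.035, 0,0,0,0,0,0.02,0.035, 0,0,0,0,0,0.012,0.035, 0,0,0,0,0,0.0075,0.035, 0,0,0,0.01,0,0,0.035, 0,0,0,0.01,0,0,0.035, 0,0,0,0.01,0,0,0.035, 0,0,0,0.01,0,0,0.035, 0,0,0,0.01,0,0,0.035, 0,0,0,0.01,0,0,0.035, 0,0,0,0.01,0,0,0.035]' >/dev/null; python3 where.py
python3 obj.py wrist slug
python3 -m handwheel '[0,0,0,0.012,0,0,0.035, 0,0,0,0.015,0,0,0.035, 0,0,0,0.015,0,0,0.035, 0,0,0,0.015,0,0,0.035, 0,0,0,0.015,0,0,0.035, 0,0,0,0.015,0,0,0.035, 0,0,0,0.015,0,0,0.035, 0,0,0,0.015,0,0,0.035, 0,0,0,0.015,0,0,0.035, 0,0,0,0.015,0,0,0.035, 0,0,0,0.012,0,0,0.035, 0,0,0,0.01,0,0,0.035]' >/dev/null; python3 where.py
python3 obj.py wrist slug,block w7
```

```text
t 17.27 bay xy [-125.2 -316.8] z 177.7 yaw 85.72 tilt [ 0. -0. -1.] F [-0.5 -0.6 -0. ] op 0.40482706330566925
wrist slug 0.59 [457.4 -66.6   8. ] bay [-117.7 -293.6]
   mask 0.81 bay [-116.3 -289.7] [48.1 45.1] ang-bay 47.8
t 18.42 bay xy [ -80.8 -154.4] z 177.2 yaw 85.68 tilt [ 0. -0. -1.] F [-0.  -0.5 -0.1] op 0.4109672335616426
wrist slug 0.74 [470.  102.1   9.3] bay [ -73.2 -130.3]
   mask 0.72 bay [ -72.6 -127. ] [46.3 47.1] ang-bay 25.1
```

View pics/w7wrist.png

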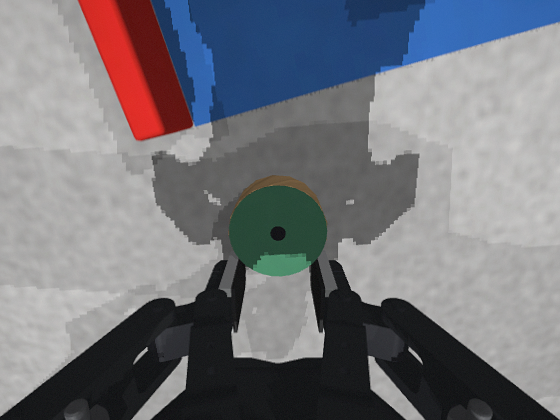

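The slug is held between the fingertips at (278,230), and the left fence end (160,135) will pass clear on the left. I'll push the last 105 mm, then back off and up.

```bash
python3 -m handwheel '[0,0,0,0.012,0,0,0.035, 0,0,0,0.015,0,0,0.035, 0,0,0,0.015,0,0,0.035, 0,0,0,0.015,0,0,0.035, 0,0,0,0.013,0,0,0.035, 0,0,0,0.012,0,0,0.035, 0,0,0,0.009,0,0,0.035, 0,0,0,0.007,0,0,0.035, 0,0,0,0.005,0,0,0.035, 0,0,0,0.003,0,0,0.035, 0,0,0,0,0,0,0.035]' >/dev/null; python3 where.py
python3 -m handwheel '[0,0,0,-0.015,0,0,0.035, 0,0,0,-0.02,0,0,0.035, 0,0,0,-0.02,0,0,0.035, 0,0,0,0,0,-0.03,0.035, 0,0,0,0,0,-0.03,0.035, 0,0,0,0,0,-0.03,0.035, 0,0,0,0,0,-0.03,0.035, 0,0,0,-0.025,0,-0.02,0.035, 0,0,0,-0.025,0,-0.02,0.035, 0,0,0,-0.025,0,0,0.035, 0,0,0,-0.025,0,0,0.035, 0,0,0,0,0,0,0.035]' >/dev/null; python3 where.py
python3 obj.py wrist,top slug,block,square,glue,tape,spanner w8
```

```text
t 19.58 bay xy [-53.  -52.4] z 177.2 yaw 85.71 tilt [ 0.  0. -1.] F [ 0.1 -0.4  0.3] op 0.4102636083210988
t 20.58 bay xy [ -94.9 -205.4] z 337.8 yaw 85.41 tilt [ 0. -0. -1.] F [ 0.   0.3 -0.2] op 0.4069858258145496
   mask 0.72 bay [-52.  -49.2] [ 6.5 30.6] ang-bay 74.4
top block 0.73 [545.9 221.5  15.3] bay [ 24.  -27.6]
   mask 0.94 bay [ 23.8 -31.6] [54.9 40.6] ang-bay -3.9
top square 0.44 [501.6 270.1   6.9] bay [-10.2  28.5]
   mask 0.41 bay [ 1.6 36.3] [ 7.9 40.3] ang-bay 35.5
top glue 0.84 [ 654.7 -339.2   -0.9] bay [  23.9 -598.7]
top tape 0.76 [727.  -76.5   3.4] bay [ 145.  -354.6]
top spanner 0.63 [ 449.6 -272.4    1.5] bay [-164.7 -494.1]
```

View pics/w8wrist.png

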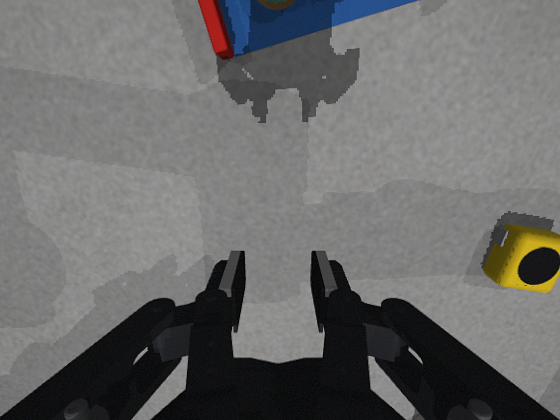

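View pics/w8top.png

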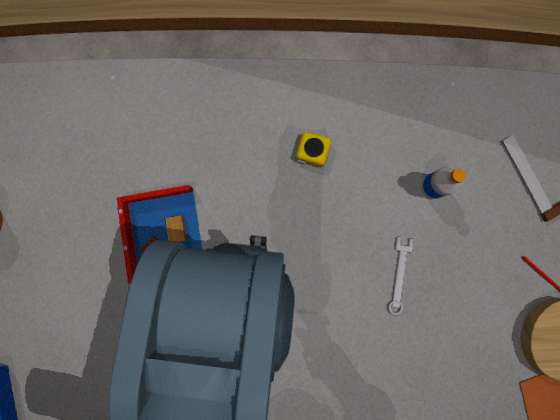

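The arm hides the slug in the top view (its edge shows at (278,5) in the wrist view), while the bottle, tape and spanner are where they were. I'll move aside and verify.

```bash
python3 -m handwheel '[0,0,0,-0.025,0,0,0.035, 0,0,0,-0.025,0,0,0.035, 0,0,0,-0.025,0,0,0.035, 0,0,0,-0.025,0,0,0.035, 0,0,0,-0.025,0,0,0.035, 0,0,0,-0.025,0,0,0.035, 0,0,0,0,0,0,0.035, 0,0,0,0,0,0,0.035]' >/dev/null; python3 where.py
python3 obj.py top,scene slug,block,square w9
python3 -c "
import cv2;a=cv2.imread('pics/w9top.png')[160:320,90:290];cv2.imwrite('pics/c9.png',cv2.resize(a,None,fx=3.5,fy=3.5))"
```

```text
t 22.25 bay xy [-133.9 -347.8] z 337.2 yaw 85.54 tilt [ 0.  0. -1.] F [0.3 0.7 0. ] op 0.4089748377837786
top slug 0.57 [477.4 207.8   9.1] bay [-45.8 -28. ]
   mask 0.79 bay [-48.  -30.4] [43.  48.3] ang-bay -9.0
top block 0.82 [546.1 223.   17.8] bay [ 24.5 -26.2]
   mask 0.8 bay [ 21.9 -30.6] [57.8 42.4] ang-bay -0.4
top square 0.75 [497.1 271.    7.9] bay [-14.4  30.3]
   mask 0.69 bay [-13.8  26.2] [46.7 45.4] ang-bay 40.8
scene slug 0.79 [471.1 207.7   6.4] bay [-52.  -26.9]
   mask 0.61 bay [-38.2 -32.5] [41.2 64.9] ang-bay 61.4
scene block 0.6 [543.3 219.   12.5] bay [ 21.1 -29.6]
scene block 0.59 [ 460.4 -269.     1.7] bay [-153.5 -492.8]
   mask 0.98 bay [ 31.4 -34.7] [74.3 51. ] ang-bay -0.0
scene square 0.74 [494.1 271.    7.6] bay [-17.3  30.9]
   mask 0.73 bay [-8.3 24.9] [47.5 63.8] ang-bay 40.1
```

View pics/c9.png

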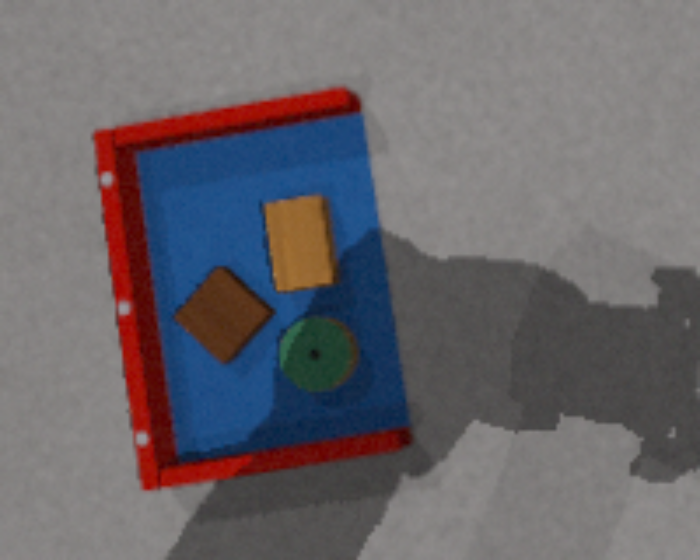

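All three pieces lie wholly on the blue floor, well inside the mouth line (running about (362,112) to (408,430)): block (300,243), square (223,313), slug (316,354).

```bash
python3 -c "from h import *; print(close_job())"
```

```text
the job is handed in; nothing more can be done
None
```

The block, the square and the slug were pushed along the bench and lie wholly inside the red bay, at least about 20 mm inside the mouth line by the last pictures; the glue bottle, tape measure and spanner are where they were, and the job was handed in at about 22 s of the 72 s allowed.

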